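Seat a mill roll in its V-rest and close the keeper

ROBOT

A 6-joint arm with a two-finger parallel gripper is mounted at the origin on a cart in front of the work surface, level with it; the furniture and walls round the work are solid. World frame = base frame: x ahead of the robot, y to its left, z up, the work surface at z = 0. Lengths are in m, angles in rad, forces in N, time in s.
With the tool pointing down it reaches from about 0.25 to 0.725 m from the base axis. Payload 4 kg.
Tool frame: the origin (TCP) lies on the centre line of the jaws, within the pads' length; the fingertips stand 17 mm ahead of it and the grasp point (between the pads) lies 2 mm behind it; z points along the fingers, x is the direction in which the jaws open and shut, and the axes are right-handed (so a half turn about z gives the same grasp; the last joint's range is limited). The gripper opens to 85 mm and grips with 20 to 120 N. Pads are 22 mm wide; open, the fingers measure 114 mm over their backs; the gripper's body (76 mm by 85 mm) begins 54 mm behind the grasp point. The pads swing forward as they close: fully open they stand 13 mm farther back than shut.
Start: joints at [1.205, 0.241, 0.005, 1.335, 0, 1.571], TCP at [0.179, 0.467, 0.248] pointing down, gripper open.
Joint ranges: [-2.72, 2.72], [-1.05, 1.87], [-1.09, 1.28], [-1.99, 2.15], [-1.42, 1.44], [-3.14, 3.14]. Speed limits (rad/s): [2.79, 2.79, 3.14, 3.14, 3.14, 3.14].

INTERFACE

Orientations are given as a unit quaternion [x, y, z, w].
In Python, from workcell import bot gives the robot as it stands.
- The arm moves only by the tool jog_arm, never from a script. Its arguments are lists of equal length, an entry for each row: "jaw": the closure, from 0 (fully open) to 1 (shut); "linear": the shift along the tool's x, y, z in m, a list of three; "delta_rot": the turn, a rotation vector about the tool's x, y, z in degrees, a list of three. A call has exactly 8 rows; each row is the pose to reach, as a shift and turn from the pose commanded when the call began, along the tool's axes at that moment; what a row does not reach only later rows make up. A row lasts 1/12 s, in which the tool goes at most 41.7 mm and 7.16 degrees, less where a joint would pass 70% of its speed; a pose out of reach is approached as far as the arm can. A call with a gripper value outside its range is refused whole. The fingers move at their own pace and stop on an object; the grip force is fixed at half the most. Time passes only in rows, so rows that repeat a pose let the fingers close, or fill a call up. It gives the time, the measured TCP pose, the force and the opening at its end, in the units of the state.
- bot.get_obs(): the state, without advancing time (a new reading comes with each control period).
- bot.camera(name): name is "scene" or "top"; returns (picture, depth): 384x512x3 uint8, red, green, blue; 384x512 float32, m along the optical axis (not along the pixel's ray), 0 where there is no reading.
- bot.calibration(name): a dict with "fovy" (degrees; the focal length in pixels is half the picture's height over the tangent of half this angle, whatever the lens; pixels are square), "cx", "cy" (the principal point, pixels), "origin" and "orientation" of the camera in the world. Camera axes: x right, y down, z forward; pixel columns grow to the right and rows downward; lengths in m; the calibration is good to about 2 mm. A picture is of the moment at which its call begins. calibration takes no time and is no camera call.
- bot.job_done(): hands the job in, once; it reports no verdict.
The state is a dict: "clock": time; "joint_pos": joint angles; "joint_vel": joint speeds; "tau": joint torques, N m; "eef_pos": TCP position; "tool_rot": TCP orientation; "ft_force": force on the tool from outside, world axes, zero at the start; "ft_torque": the same for the moment, N m; "grip_width": finger opening in m.
Only numpy, scipy, OpenCV 4.12 (cv2) and the standard library are available. Lean on these libraries where they do the work, as an engineer would, in place of code of your own. Each camera call takes 0.05 s, during which the arm holds its last target.

TASK

Put the loose steel mill roll into the V-rest: lay its two thin journals in the two V-grooves, with the squared drive end on the side that has the hinged keeper, and let it settle level in both grooves before you let go (do not drop it in). Then fold the keeper fully down over the journal, and leave the other things on the bench where they are.

Things in the scene. Friction and masses are not known exactly. Their poses are not given: they have to be found in the camera images.
- roll: the mill roll, bright turned steel, 0.4 to 0.65 kg, lying on the bench, free to roll. Barrel 34 mm in diameter, 90 mm long; at each end a journal 18 mm in diameter (24 mm long on the plain end, 26 mm on the drive end); beyond the drive-end journal a 12 mm square drive end, 20 mm long. Origin and axes as roll_center
- roll_center (a point): middle of the roll, on its axis, half-way along the barrel (17 mm above the bench while it lies there). Local y is the roll's axis and points to the squared drive end; x and z turn as it rolls. Grip across the barrel
- roll_drive_end (a point): centre of the end face of the squared drive end, 91 mm from the roll's middle along its local +y
- v_rest: dark steel stand fixed to the bench, origin under its centre: base plate 72 (x) x 132 (y) x 12 mm; two uprights 72 mm wide (x), 14 mm thick, centred at y = +58 and -58 mm (102 mm between: 6 mm play at each end of the barrel), each with an open 90-degree V-groove along y: bottom 35.3 mm and mouth 59.3 mm above the bench, mouth 48 mm wide. +y is the keeper's side
- v_rest_seat (a point): where the roll's middle lies when seated: 48 mm above the bench, over the centre of the V-rest. Axes as v_rest: y along the grooves towards the keeper's upright, x away from the robot at yaw 0, z up
- keeper_ball (a point): centre of the black 16 mm ball on the free end of the keeper, a steel bar 10 mm wide, 6 mm thick. Its pin is parallel to the V-rest's y, at local x = -30, y = +58 mm, 63 mm above the bench (15 mm above the seat); the ball is 76 mm from the pin. Closed, the bar lies level, 3 mm clear of the journal, the ball at local x = +46 mm, 63 mm above the bench
- keeper (a joint): angle of the keeper: 0 = fully down over the groove (level, a hard stop), 1.57 = upright, 2.5 = hard stop folded out towards local -x. It starts open at 1.9 to 2.3. It stays where it is left by friction (0.05 N m, under 1 N at the ball), with no spring and no latch
- tin: bystander: open brown tin, 74 mm across, 48 mm high; origin at the centre of its underside; leave it alone
- weight: bystander: brass weight with a neck and knob, 32 mm across, 30 mm high; origin at the centre of its underside; leave it alone
- pin_vise: bystander: thin pin vise with a wooden grip, 121 mm long, 14 mm thick, lying down; origin at the centre of its underside; leave it alone
- matchbox: bystander: matchbox, 36 x 52 x 15 mm; origin at the centre of its underside; leave it alone

How it is judged:
On the way, in this order (a step that is already met when the one before it is completed fails the run):
1. the roll lies settled in both V-grooves, drive end on the keeper's side, and is released (x of roll_center in the frame of v_rest_seat between -0.003 and 0.003 m and y of roll_center in the frame of v_rest_seat between -0.008 and 0.008 m and z of roll_center in the frame of v_rest_seat between -0.0025 and 0.0025 m and angle between the y axis of roll_center and the y axis of v_rest_seat, either way round below 0.03 rad and y of roll_drive_end in the frame of v_rest_seat above 0.07 m and contact force between the fingers and roll below 0.2 N and linear speed of roll below 0.02 m/s), for 0.3 s.
2. the keeper is folded down over the journal (value of joint keeper below 0.1 rad), for 0.2 s.
At the end, for the whole second after the job is handed in: The roll lies at rest in both V-grooves with the squared drive end on the keeper's side: its middle within 3 mm across, 8 mm along and 2.5 mm in height of the seat point, its axis within 0.03 rad of the grooves; the fingers do not touch it; the keeper is down, within 0.1 rad of closed (all of step 1 and value of joint keeper below 0.1 rad and angular speed of roll below 0.2 rad/s).
It fails at once if the roll is let go over the V-rest while its middle is still more than 5 mm above its seat (dropped in) (horizontal distance between roll_center and v_rest_seat below 0.06 m and z of roll_center in the frame of v_rest_seat above 0.005 m and contact force between the fingers and roll below 0.05 N).
It fails at once if a bystander is moved more than 30 mm (distance of any of tin, weight, pin_vise, matchbox from where it was at the start of the episode above 0.03 m).
It also fails if it takes over 59 s, if anything falls off the work surface, if the arm or the gripper's body presses on something with over 40 N, if the wrist force passes 120 N, or if a joint passes its speed limit or range.

## Working session

There is one attempt and no reset: what is moved stays moved. The work goes in short steps, Python scripts to look and compute and a tool call to move; the robot and the scene stay as the last step left them, time stands still between calls to the robot, and variables do not carry over. Pictures are saved under pics/ and viewed, and the job is handed in when it is done.

Besides the shell and the picture viewer there is one more tool, called after ">>>" as a command line: name --argument value ..., lists and objects as JSON in quotes. jog_arm: Moves the arm, as the interface text tells. Its arguments: {"type":"object","properties":{"jaw":{"type":"array","items":{"type":"number"}},"linear":{"type":"array","items":{"type":"array","items":{"type":"number"}}},"delta_rot":{"type":"array","items":{"type":"array","items":{"type":"number"}}}},"required":["jaw","linear","delta_rot"]}

```bash
mkdir -p pics; cat > h.py <<'E'
import numpy as np,cv2
from scipy.spatial.transform import Rotation as R
from workcell import bot
def cal(n):
    c=bot.calibration(n); f=192/np.tan(np.radians(c['fovy'])/2)
    return c,f,R.from_quat(c['orientation']).as_matrix(),np.array(c['origin'])
def cloud(n,d):
    c,f,M,o=cal(n); v,u=np.mgrid[0:384,0:512]
    p=np.stack([(u-c['cx'])/f*d,(v-c['cy'])/f*d,d],-1)
    return p@M.T+o
def ray(n,u,v,z):
    c,f,M,o=cal(n); r=M@np.array([(u-c['cx'])/f,(v-c['cy'])/f,1]); return o+r*(z-o[2])/r[2]
def proj(n,p):
    c,f,M,o=cal(n); q=M.T@(np.array(p)-o); return q[0]/q[2]*f+c['cx'],q[1]/q[2]*f+c['cy']
def snap(tag):
    for n in('scene','top'):
        im,d=bot.camera(n); np.savez(f'pics/{tag}_{n}.npz',im=im,d=d)
        cv2.imwrite(f'pics/{tag}_{n}.png',cv2.resize(im[:,:,::-1],(768,576)))
E
python3 - <<'E'
from h import *
snap('a'); print(bot.get_obs())
for n in('scene','top'): print(bot.calibration(n))
E
```

```text
{'clock': 0.1, 'joint_pos': array([1.20497907e+00, 2.41360256e-01, 3.84600081e-03, 1.33521549e+00,
       7.02669173e-06, 1.57080018e+00]), 'joint_vel': array([ 0.0022422 ,  0.00044034,  0.00350522, -0.00113346,  0.00313287,
       -0.00130094]), 'tau': array([-2.46921891e-04, -3.73138297e+01,  2.53009862e+01,  1.08578833e-02,
       -9.27419336e-06, -1.91834567e-05]), 'eef_pos': array([0.17865921, 0.46640698, 0.24748572]), 'tool_rot': array([ 8.23928070e-01,  5.66693569e-01, -7.98486795e-04,  5.44935577e-04]), 'ft_force': array([ 0.31769465, -0.67301693,  0.09949241]), 'ft_torque': array([ 0.01828155,  0.00024742, -0.05060661]), 'grip_width': 0.08512140305970113}
{'fovy': 45.83685375824567, 'cx': 262.46115778781393, 'cy': 185.00786945865843, 'origin': array([0.67275236, 1.06600649, 0.48769133]), 'orientation': array([ 0.09789835,  0.85815917, -0.50019375, -0.061522  ])}
{'fovy': 54.777200970381884, 'cx': 258.2826979175315, 'cy': 192.1856549415222, 'origin': array([0.35001653, 0.33453523, 0.92057107]), 'orientation': array([-0.70316834,  0.70751072, -0.04859493,  0.05119969])}
```

View pics/a_scene.png

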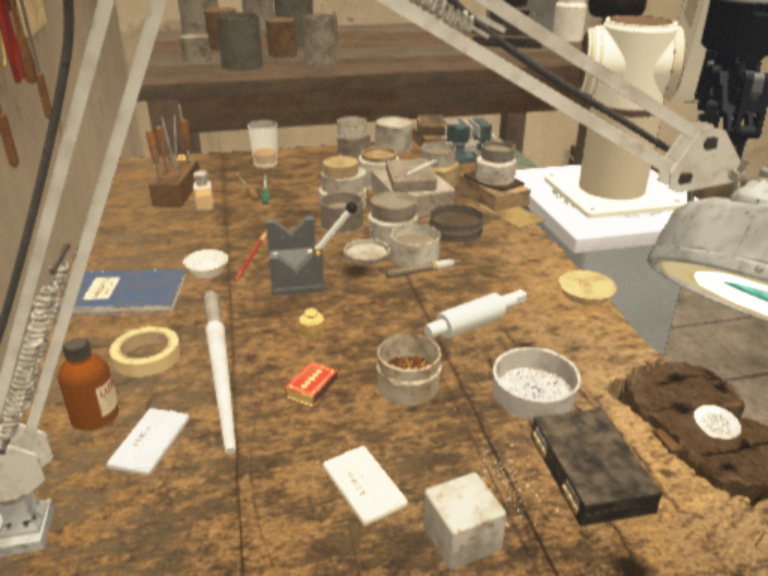

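View pics/a_top.png

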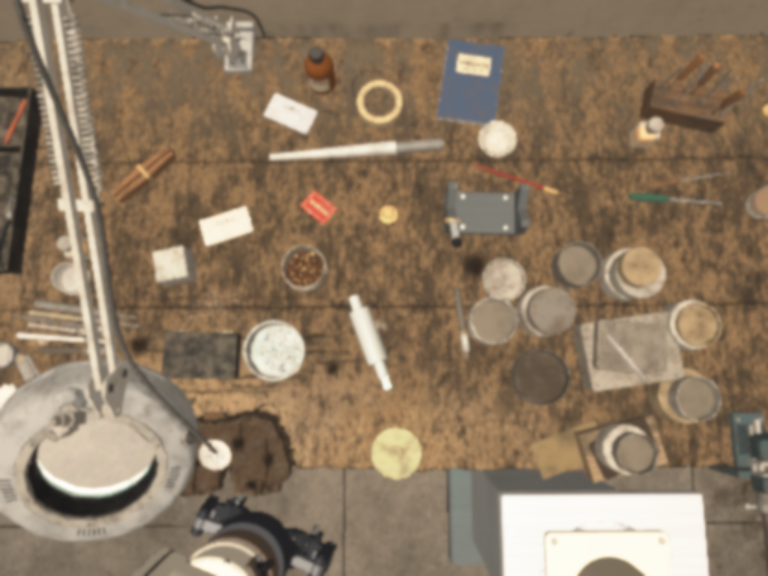

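The top view shows the roll at about (370,342) in the 768-wide picture, and the V-rest at (487,212) with the keeper ball at (456,238). The tin is at (304,268), the weight at (388,214), the matchbox at (319,207) and the pin vise at (461,320). Next I'll zoom in and measure.

```bash
python3 - <<'E'
from h import *
T=np.load('pics/a_top.npz');S=np.load('pics/a_scene.npz')
a=cv2.resize(T['im'][180:275,215:275,::-1],None,fx=6,fy=6,interpolation=cv2.INTER_CUBIC)
b=cv2.resize(T['im'][110:175,285:365,::-1],None,fx=5,fy=5,interpolation=cv2.INTER_CUBIC)
c=cv2.resize(S['im'][185:230,275:360,::-1],None,fx=5,fy=5,interpolation=cv2.INTER_CUBIC)
cv2.imwrite('pics/z1.png',a)
W=np.zeros((560,430,3),np.uint8);W[:325,:400]=b;W[330:555,:425]=c;cv2.imwrite('pics/z2.png',W)
for n,D in(('top',T),('scene',S)):
    P=cloud(n,D['d']);print(n,(D['d']==0).mean())
    z=P[...,2]; np.save(f'pics/P_{n}.npy',P)
    print('table z', np.median(z[(abs(P[...,0]-.4)<.15)&(abs(P[...,1]-.3)<.2)]))
print(proj('top',[.179,.467,.248]),proj('top',[0,0,0]))
P=np.load('pics/P_top.npy')
z=P[...,2]
for nm,(r0,r1,c0,c1) in dict(roll=(190,265,228,268),rest=(115,168,290,358)).items():
    s=P[r0:r1,c0:c1].reshape(-1,3); m=s[:,2]>.008; q=s[m]
    print(nm,q.min(0),q.max(0),np.percentile(q,[5,50,95],axis=0))
E
```

```text
top 0.0039215087890625
table z 0.0008704423366434066
scene 0.004018147786458333
table z -0.000906099912465097
(np.float64(184.0204651760957), np.float64(345.0038153003929)) (np.float64(404.7730129312281), np.float64(396.1823206604723))
roll [0.31663627 0.33427586 0.015382  ] [0.46664654 0.39943582 0.92057107] [[0.33318758 0.34129436 0.02019699]
 [0.39508369 0.36730719 0.02926131]
 [0.45357604 0.39225663 0.0352705 ]]
rest [0.35001653 0.08764694 0.00806784] [0.67795297 0.33453523 0.92057107] [[0.55703177 0.11589557 0.00963491]
 [0.60566845 0.17380029 0.01343752]
 [0.63968133 0.23937193 0.0954529 ]]
```

View pics/z1.png

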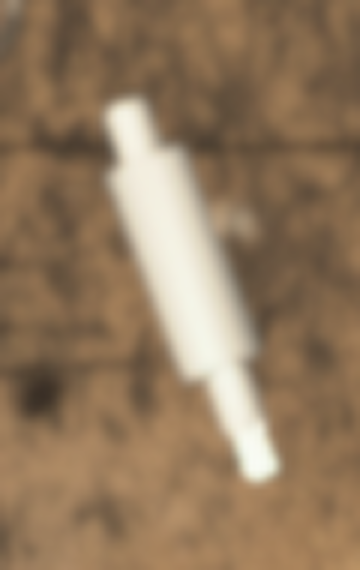

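View pics/z2.png

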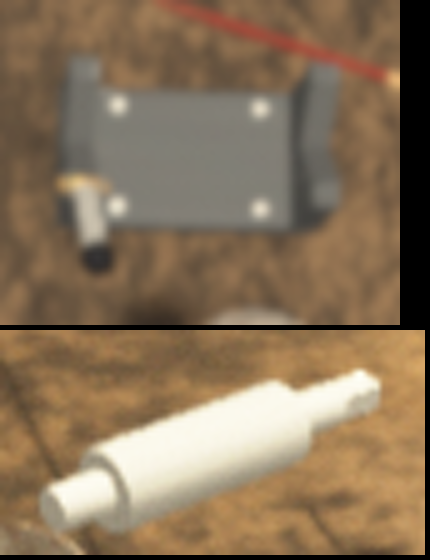

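Confirmed: the squared drive end is the end nearer the robot (lower right in the top crop), and the keeper is on the rest's left (+y) side. Next I'll take metric fits.

```bash
python3 - <<'E'
from h import *
for n in('top','scene'):
    D=np.load(f'pics/a_{n}.npz');P=np.load(f'pics/P_{n}.npy');im=D['im'].astype(int);ok=D['d']>0
    z=P[...,2]
    # roll
    m=ok&(z>.010)&(z<.05)&(P[...,0]>.28)&(P[...,0]<.5)&(P[...,1]>.3)&(P[...,1]<.42)&(im.min(-1)>110)
    k,l,st,ce=cv2.connectedComponentsWithStats(m.astype(np.uint8)); i=1+np.argmax(st[1:,4]); m=l==i
    q=P[m];print(n,'roll n',len(q),'zmax',np.percentile(q[:,2],98))
    mu=q.mean(0);
    for it in range(2):
        b=q if it==0 else q[q[:,2]>.024]
        mu=b.mean(0);w,V=np.linalg.eigh(np.cov((b-mu)[:,:2].T));a=V[:,1]; a=a*np.sign(-a[0])
    t=(q-mu)[:,:2]@a; s=(q-mu)[:,:2]@np.array([-a[1],a[0]])
    tb=(b-mu)[:,:2]@a
    print(' axis to drive',a,np.degrees(np.arctan2(a[1],a[0])),'t range',t.min(),t.max(),'barrel',tb.min(),tb.max(),'lat',np.percentile(s,[1,99]))
    print(' center barrel-mid',mu[:2]+a*(tb.min()+tb.max())/2,' overall->mid',mu[:2]+a*((t.min()+t.max())/2-10.0e-3))
    # rest
    bx=ok&(P[...,0]>.5)&(P[...,0]<.68)&(P[...,1]>.08)&(P[...,1]<.29)
    gray=(abs(im[...,0]-im[...,2])<25)
    pl=bx&gray&(z>.008)&(z<.017)
    pts=np.argwhere(pl)
    r=cv2.minAreaRect((P[pl][:,:2]*1000).astype(np.float32)); print(' plate',r,pl.sum())
    up=bx&(z>.03)
    k,l,st,ce=cv2.connectedComponentsWithStats(up.astype(np.uint8))
    for i in range(1,k):
        if st[i,4]>15:
            q=P[l==i];print(' up',st[i],q.min(0),q.max(0),np.median(q,0), cv2.minAreaRect((q[q[:,2]<.062][:,:2]*1000).astype(np.float32)))
    bl=bx&(z>.05)&(im.max(-1)<75); q=P[bl]; 
    if len(q): print(' ball',len(q),np.median(q,0),q[:,2].max())
E
```

```text
top roll n 703 zmax 0.03583238883044194
 axis to drive [-0.93408035 -0.35706287] -159.08007370183873 t range -0.07032555639500539 0.0891112571986007 barrel -0.06918787273909842 0.08771484646122664 lat [-0.01650453  0.01587368]
 center barrel-mid [0.39110067 0.3655338 ]  overall->mid [0.40032064 0.36905824]
 plate ((607.6154174804688, 181.9462890625), (118.60830688476562, 72.63390350341797), 87.63407135009766) 1029
 up [297 121  11  45 289] [0.52313812 0.22334975 0.03086372] [0.64655687 0.24497571 0.13153378] [0.58901011 0.23472094 0.05886898] ((609.9212036132812, 234.7625274658203), (73.29873657226562, 18.704652786254883), 0.2736071050167084)
 up [344 123   9  32 231] [0.56893322 0.10903874 0.03033598] [0.6404688  0.12541292 0.06229305] [0.60805372 0.11906158 0.04961446] ((604.5847778320312, 117.30767822265625), (14.786260604858398, 71.25089263916016), 87.78788757324219)
 ball 20 [0.5308592  0.23686749 0.12790078] 0.1315337849056678
scene roll n 926 zmax 0.03282002248326543
 axis to drive [-0.93841467 -0.34551107] -159.78700332467378 t range -0.06693562785804995 0.09446299577953286 barrel -0.0635155395315961 0.08770173757092176 lat [-0.01263838  0.01586109]
 center barrel-mid [0.39367604 0.3730912 ]  overall->mid [0.40149249 0.3759691 ]
 plate ((609.5048828125, 183.23388671875), (124.0224609375, 68.7463607788086), 88.59454345703125) 354
 up [179 135  59  50 598] [0.5272976  0.22539848 0.03006671] [0.64776331 0.24906914 0.12787581] [0.59022169 0.24062227 0.05107361] ((611.3477783203125, 234.55728149414062), (21.114898681640625, 71.98223114013672), 86.32170867919922)
 up [177 144  33  16 331] [0.57217319 0.1086096  0.03013536] [0.64375411 0.13063574 0.05882101] [0.60660456 0.12444034 0.04229981] ((607.6142578125, 120.17471313476562), (20.151378631591797, 71.5385513305664), 86.74239349365234)
 ball 33 [0.53379371 0.24196788 0.12333456] 0.12759100375047344
```

```bash
python3 - <<'E'
from h import *
from scipy.optimize import least_squares
for n in('top','scene'):
    D=np.load(f'pics/a_{n}.npz');P=np.load(f'pics/P_{n}.npy');z=P[...,2]
    c=[]
    for nm,(y0,y1) in dict(K=(.226,.246),O=(.111,.125)).items():
        m=(D['d']>0)&(z>.036)&(z<.0605)&(P[...,0]>.565)&(P[...,0]<.645)&(P[...,1]>y0)&(P[...,1]<y1)
        q=P[m]
        f=lambda p:q[:,2]-np.minimum(p[1]+np.abs(q[:,0]-p[0]),.0593)
        r=least_squares(f,[.607,.035],loss='soft_l1',f_scale=.002);print(n,nm,len(q),r.x,'rms',np.sqrt(np.median(f(r.x)**2)))
        c.append(r.x[0])
    print(' yaw deg',np.degrees(np.arctan2(-(c[0]-c[1]),.116)),'mid x',np.mean(c))
c,f,M,o=cal('top')
# screws
im=np.load('pics/a_top.npz')['im'];g=im.min(-1)[122:165,300:352];m=(g>150).astype(np.uint8)
k,l,st,ce=cv2.connectedComponentsWithStats(m)
for i in range(1,k):
    print(st[i,4],ce[i]+[300,122],ray('top',*(ce[i]+[300,122]),.013))
E
```

```text
top K 147 [0.60964094 0.03557741] rms 0.0011759486504238706
top O 183 [0.60565195 0.03496019] rms 0.0013879720865958775
 yaw deg -1.9695022991355104 mid x 0.607646446988568
scene K 267 [0.61240241 0.0290976 ] rms 0.0045979491217850305
scene O 166 [0.60871235 0.02929958] rms 0.004157389709749831
 yaw deg -1.8220147604930934 mid x 0.6105573827560431
10 [308.2 130.5] [0.63603153 0.21018279 0.013     ]
11 [336.45454545 131.36363636] [0.63325901 0.13878271 0.013     ]
35 [302.48571429 151.57142857] [0.58139243 0.2258848  0.013     ]
11 [307.81818182 150.81818182] [0.58324112 0.21245181 0.013     ]
12 [336.5 151.5] [0.58098605 0.14052648 0.013     ]
```

```bash
cat >> h.py <<'E'
def to(p,yaw=None):
    o=bot.get_obs();M=R.from_quat(o['tool_rot']).as_matrix()
    p=np.array(p,float); print('t',round(o['clock'],2),'pos',o['eef_pos'].round(4),'w',round(o['grip_width'],4),'F',o['ft_force'].round(1))
    print('yaw now',np.degrees(np.arctan2(M[1,0],M[0,0])).round(2))
    print(' lin',(M.T@(p-o['eef_pos'])).round(4))
    if yaw is not None:
        c,s=np.cos(np.radians(yaw)),np.sin(np.radians(yaw))
        N=np.array([[c,s,0],[s,-c,0],[0,0,-1.]])
        print(' rot',np.degrees(R.from_matrix(M.T@N).as_rotvec()).round(2))
E
python3 -c "
from h import *
to([.400,.370,.12],110.9)"
```

```text
t 0.1 pos [0.1787 0.4664 0.2475] w 0.0851 F [ 0.3 -0.7  0.1]
yaw now 69.04
 lin [-0.0106  0.2412  0.1275]
 rot [-4.000e-02  1.100e-01 -4.186e+01]
```

>>> jog_arm --jaw '[0,0,0,0,0,0,0,0]' --linear '[[-0.0015,0.034,0],[-0.003,0.068,0],[-0.0045,0.102,0.01],[-0.006,0.136,0.03],[-0.0075,0.17,0.055],[-0.009,0.205,0.08],[-0.0106,0.2412,0.105],[-0.0106,0.2412,0.1275]]' --delta_rot '[[0,0,-6],[0,0,-12],[0,0,-18],[0,0,-24],[0,0,-30],[0,0,-36],[0,0.1,-41.9],[0,0.1,-41.9]]'

```text
clock: 0.77
eef_pos: [0.4051, 0.3685, 0.1196]
tool_rot: [0.568, 0.823, 0.002, 0.001]
ft_force: [0.1, 1.0, 0.7]
grip_width: 0.0858
```

```bash
python3 -c "
from h import *
to([.400,.370,.02],110.9);snap('b')"
```

```text
t 0.77 pos [0.4051 0.3685 0.1196] w 0.0858 F [0.1 1.  0.7]
yaw now 110.83
 lin [ 0.0032 -0.0045  0.0996]
 rot [ 0.2  -0.02 -0.07]
```

View pics/b_scene.png

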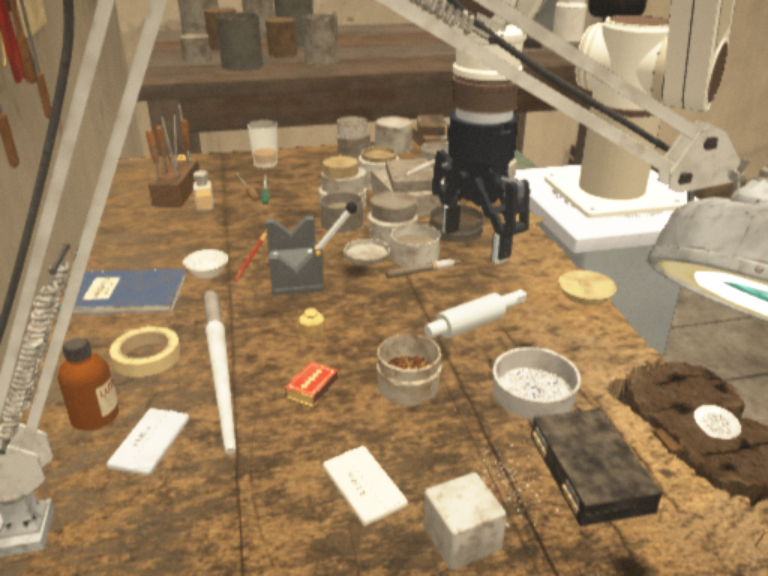

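View pics/b_top.png

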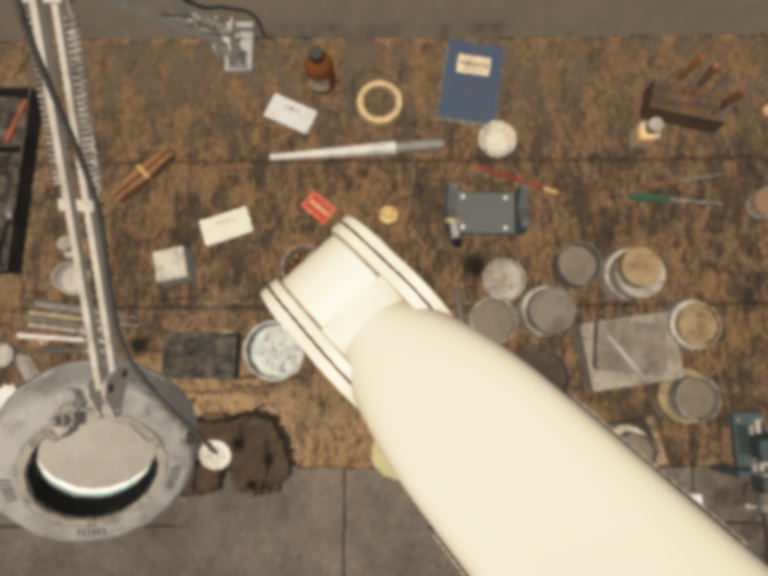

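The scene view shows the open gripper above the roll, with the fingers at about (500,245) and (450,215), and the roll undisturbed at (475,315). I'm going down partway and then re-reading the pose.

>>> jog_arm --jaw '[0,0,0,0,0,0,0,0]' --linear '[[0,0,0.015],[0,0,0.03],[0,0,0.04],[0,0,0.05],[0,0,0.055],[0,0,0.06],[0,0,0.06],[0,0,0.06]]' --delta_rot '[[0,0,0],[0,0,0],[0,0,0],[0,0,0],[0,0,0],[0,0,0],[0,0,0],[0,0,0]]'

```text
clock: 1.53
eef_pos: [0.4003, 0.3711, 0.0611]
tool_rot: [0.567, 0.824, 0.001, -0.0]
ft_force: [0.4, 1.0, -0.6]
grip_width: 0.0853
```

```bash
python3 -c "
from h import *
to([.400,.370,.02],110.9);"
```

```text
t 1.53 pos [0.4003 0.3711 0.0611] w 0.0853 F [ 0.4  1.  -0.6]
yaw now 110.96
 lin [-0.001  -0.0007  0.0411]
 rot [ 0.05 -0.1   0.06]
```

>>> jog_arm --jaw '[0,0,0,0,0.1,0.3,0.5,0.7]' --linear '[[-0.001,-0.0007,0.015],[-0.001,-0.0007,0.028],[-0.001,-0.0007,0.037],[-0.001,-0.0007,0.041],[-0.001,-0.0007,0.041],[-0.001,-0.0007,0.041],[-0.001,-0.0007,0.041],[-0.001,-0.0007,0.041]]' --delta_rot '[[0,0,0],[0,0,0],[0,0,0],[0,0,0],[0,0,0],[0,0,0],[0,0,0],[0,0,0]]'

```text
clock: 2.2
eef_pos: [0.4005, 0.3702, 0.0206]
tool_rot: [0.567, 0.824, 0.001, -0.0]
ft_force: [0.3, -0.4, 0.8]
grip_width: 0.0415
```

>>> jog_arm --jaw '[0.8,0.9,1,1,1,1,1,1]' --linear '[[0,0,0],[0,0,0],[0,0,0],[0,0,0],[0,0,0],[0,0,0],[0,0,0],[0,0,0]]' --delta_rot '[[0,0,0],[0,0,0],[0,0,0],[0,0,0],[0,0,0],[0,0,0],[0,0,0],[0,0,0]]'

```text
clock: 2.87
eef_pos: [0.4006, 0.3701, 0.0209]
tool_rot: [0.567, 0.824, 0.002, -0.0]
ft_force: [-0.2, -1.2, 5.7]
grip_width: 0.0323
```

```bash
python3 -c "
from h import *
to([.400,.370,.12],110.9);"
```

```text
t 2.87 pos [0.4006 0.3701 0.0209] w 0.0323 F [-0.2 -1.2  5.7]
yaw now 110.93
 lin [ 0.0003 -0.0004 -0.0991]
 rot [ 0.14 -0.12  0.03]
```

>>> jog_arm --jaw '[1,1,1,1,1,1,1,1]' --linear '[[0,0,-0.01],[0,0,-0.03],[0,0,-0.055],[0,0,-0.08],[0,0,-0.105],[0,0,-0.13],[0,0,-0.15],[0,0,-0.16]]' --delta_rot '[[0,0,0],[0,0,0],[0,0,0],[0,0,0],[0,0,0],[0,0,0],[0,0,0],[0,0,0]]'

```text
clock: 3.53
eef_pos: [0.4003, 0.3699, 0.1823]
tool_rot: [0.567, 0.824, 0.002, -0.0]
ft_force: [-0.2, 0.2, -4.4]
grip_width: 0.0322
```

```bash
python3 -c "
from h import *
to([.608,.176,.21],-2);snap('c')"
```

```text
t 3.53 pos [0.4003 0.3699 0.1823] w 0.0322 F [-0.2  0.2 -4.4]
yaw now 110.95
 lin [-0.2552  0.1247 -0.028 ]
 rot [-4.0000e-02 -2.6000e-01  1.1295e+02]
```

View pics/c_scene.png

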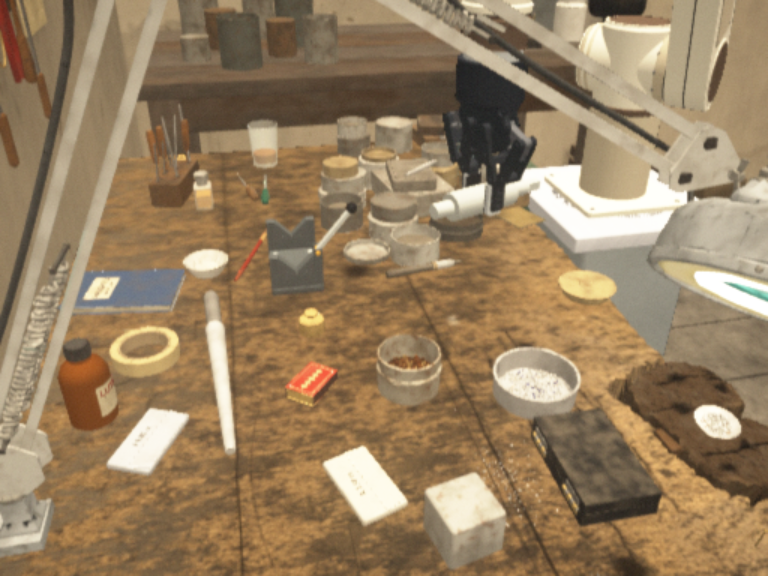

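The roll is held level in the gripper at about (485,198). I'm moving and turning it over the rest, staying high.

>>> jog_arm --jaw '[1,1,1,1,1,1,1,1]' --linear '[[-0.01,0.005,-0.01],[-0.025,0.0125,-0.018],[-0.042,0.0205,-0.025],[-0.06,0.029,-0.028],[-0.078,0.038,-0.028],[-0.096,0.047,-0.028],[-0.114,0.056,-0.028],[-0.132,0.065,-0.028]]' --delta_rot '[[0,0,5],[0,0,11],[0,0,17.5],[0,0,24],[0,0,30.5],[0,0,37],[0,0,43.5],[0,0,50]]'

```text
clock: 4.3
eef_pos: [0.5072, 0.268, 0.2048]
tool_rot: [0.863, 0.505, -0.002, -0.001]
ft_force: [0.3, 1.1, -6.3]
grip_width: 0.0324
```

```bash
python3 -c "
from h import *
to([.608,.176,.21],-2)"
```

```text
t 4.3 pos [0.5072 0.268  0.2048] w 0.0324 F [ 0.3  1.1 -6.3]
yaw now 60.63
 lin [-0.0308  0.133  -0.0057]
 rot [-0.1   0.26 62.63]
```

>>> jog_arm --jaw '[1,1,1,1,1,1,1,1]' --linear '[[-0.0035,0.015,0],[-0.0071,0.0305,0],[-0.0107,0.046,0],[-0.0144,0.062,0],[-0.018,0.078,0],[-0.0218,0.094,0],[-0.0255,0.11,0],[-0.029,0.125,0]]' --delta_rot '[[0,0,6.5],[0,0,13],[0,0,19.5],[0,0,26],[0,0,32.5],[0,0,39],[0,0,45.5],[0,0,52]]'

```text
clock: 4.97
eef_pos: [0.6024, 0.1822, 0.2042]
tool_rot: [0.997, 0.075, -0.003, -0.0]
ft_force: [1.0, 0.1, -4.5]
grip_width: 0.0321
```

```bash
python3 -c "
from h import *
to([.608,.176,.18],-2)"
```

```text
t 4.97 pos [0.6024 0.1822 0.2042] w 0.0321 F [ 1.   0.1 -4.5]
yaw now 8.61
 lin [0.0048 0.007  0.0241]
 rot [-0.02  0.3  10.61]
```

>>> jog_arm --jaw '[1,1,1,1,1,1,1,1]' --linear '[[0.002,0.003,0],[0.0045,0.0065,0],[0.0048,0.007,0.005],[0.0048,0.007,0.01],[0.0048,0.007,0.017],[0.0048,0.007,0.024],[0.0048,0.007,0.024],[0.0048,0.007,0.024]]' --delta_rot '[[0,0.1,4],[0,0.2,8],[0,0.3,10.6],[0,0.3,10.6],[0,0.3,10.6],[0,0.3,10.6],[0,0.3,10.6],[0,0.3,10.6]]'

```text
clock: 5.63
eef_pos: [0.608, 0.1772, 0.182]
tool_rot: [1.0, -0.014, 0.001, -0.001]
ft_force: [-0.3, -0.3, -5.3]
grip_width: 0.0323
```

```bash
python3 -c "
from h import *
to([.608,.176,.18],-2);snap('d')"
```

```text
t 5.63 pos [0.608  0.1772 0.182 ] w 0.0323 F [-0.3 -0.3 -5.3]
yaw now -1.61
 lin [0.0001 0.0012 0.002 ]
 rot [-0.07 -0.13  0.39]
```

View pics/d_scene.png

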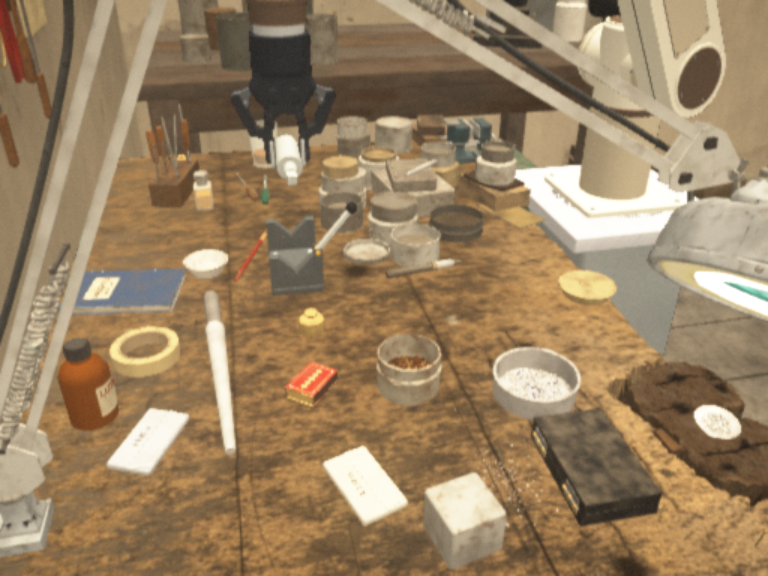

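View pics/d_top.png

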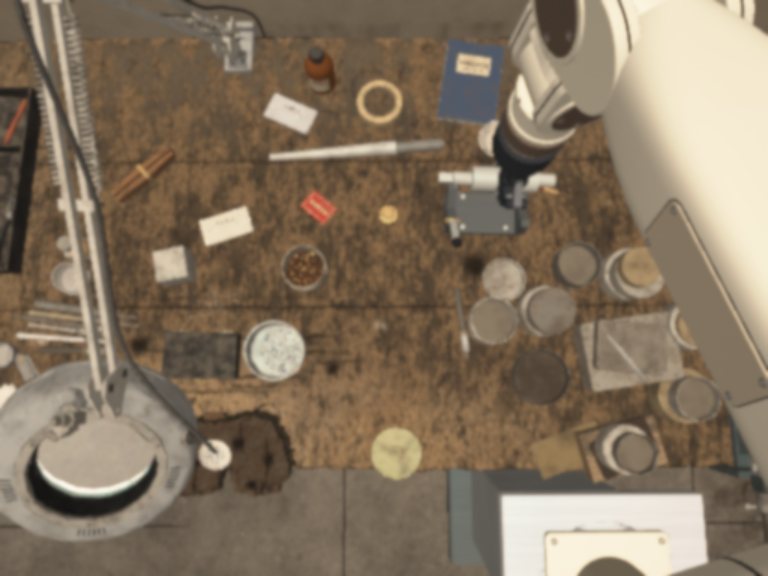

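The roll is over the rest, with its drive end at about (440,178) and its plain end at (555,180) in the top view. I'll measure it in the hand.

```bash
python3 - <<'E'
from h import *
for n in('top','scene'):
    D=np.load(f'pics/d_{n}.npz');P=cloud(n,D['d']);im=D['im'].astype(int);z=P[...,2]
    m=(D['d']>0)&(z>.15)&(z<.21)&(P[...,0]>.57)&(P[...,0]<.65)&(P[...,1]>.07)&(P[...,1]<.3)&(im.min(-1)>100)
    q=P[m];print(n,len(q),'y ends',q[:,1].min(),q[:,1].max(),'mid y',(q[:,1].min()+q[:,1].max())/2-.010)
    for y0,y1 in((.08,.105),(.11,.13),(.13,.15),(.2,.222),(.225,.243),(.248,.27)):
        s=q[(q[:,1]>y0)&(q[:,1]<y1)]
        if len(s)>3: print(' y',y0,y1,len(s),'x %.4f..%.4f'%(s[:,0].min(),s[:,0].max()),'mean x %.4f'%np.mean(s[:,0]),'ztop %.4f'%np.percentile(s[:,2],90))
    b=q[(q[:,1]>.13)&(q[:,1]<.222)]
E
```

```text
top 642 y ends 0.10604715131122591 0.2660017927973617 mid y 0.17602447205429378
 y 0.11 0.13 78 x 0.5961..0.6126 mean x 0.6034 ztop 0.1881
 y 0.13 0.15 86 x 0.5885..0.6084 mean x 0.5964 ztop 0.1959
 y 0.2 0.222 180 x 0.5915..0.6228 mean x 0.6049 ztop 0.1964
 y 0.225 0.243 73 x 0.6001..0.6152 mean x 0.6068 ztop 0.1892
 y 0.248 0.27 62 x 0.6031..0.6158 mean x 0.6087 ztop 0.1867
scene 582 y ends 0.1317051168898502 0.2698544077658145 mid y 0.19077976232783234
 y 0.13 0.15 41 x 0.5905..0.6220 mean x 0.6074 ztop 0.1934
 y 0.2 0.222 154 x 0.5937..0.6265 mean x 0.6117 ztop 0.1925
 y 0.225 0.243 27 x 0.6025..0.6189 mean x 0.6115 ztop 0.1853
 y 0.248 0.27 64 x 0.6045..0.6198 mean x 0.6117 ztop 0.1831
```

>>> jog_arm --jaw '[1,1,1,1,1,1,1,1]' --linear '[[0.0015,0,0.01],[0.0015,0,0.025],[0.0015,0,0.045],[0.0015,0,0.065],[0.0015,0,0.085],[0.0015,0,0.1],[0.0015,0,0.11],[0.0015,0,0.115]]' --delta_rot '[[0,0,0],[0,0,0],[0,0,0],[0,0,0],[0,0,0],[0,0,0],[0,0,0],[0,0,0]]'

```text
clock: 6.4
eef_pos: [0.61, 0.1771, 0.0664]
tool_rot: [1.0, -0.014, 0.001, -0.001]
ft_force: [-0.3, 0.1, -5.1]
grip_width: 0.0321
```

```bash
python3 -c "
from h import *
to([.6095,.176,.0515],-2);snap('e')
for n in('top','scene'):
    D=np.load(f'pics/e_{n}.npz');P=cloud(n,D['d']);im=D['im'].astype(int);z=P[...,2]
    m=(D['d']>0)&(z>.05)&(z<.1)&(P[...,0]>.57)&(P[...,0]<.65)&(P[...,1]>.07)&(P[...,1]<.3)&(im.min(-1)>100)
    q=P[m];print(n,len(q),'y ends',q[:,1].min(),q[:,1].max())
    for y0,y1 in((.11,.13),(.13,.15),(.2,.222),(.225,.243),(.248,.27)):
        s=q[(q[:,1]>y0)&(q[:,1]<y1)]
        if len(s)>3: print(' y',y0,y1,len(s),'x %.4f..%.4f'%(s[:,0].min(),s[:,0].max()),'ztop %.4f'%np.percentile(s[:,2],90))
for n in('top','scene'):
    im=np.load(f'pics/e_{n}.npz')['im']; r=(90,180,280,370) if n=='top' else (110,200,150,270)
    cv2.imwrite(f'pics/ez_{n}.png',cv2.resize(im[r[0]:r[1],r[2]:r[3],::-1],None,fx=6,fy=6,interpolation=cv2.INTER_CUBIC))
"
```

```text
t 6.4 pos [0.61   0.1771 0.0664] w 0.0321 F [-0.3  0.1 -5.1]
yaw now -1.65
 lin [-0.0005  0.0011  0.0149]
 rot [-0.08 -0.15  0.35]
top 530 y ends 0.1060343383447902 0.26576847981957635
 y 0.11 0.13 57 x 0.5773..0.6222 ztop 0.0718
 y 0.13 0.15 61 x 0.5900..0.6080 ztop 0.0792
 y 0.2 0.222 135 x 0.5924..0.6241 ztop 0.0794
 y 0.225 0.243 115 x 0.5707..0.6405 ztop 0.0731
 y 0.248 0.27 45 x 0.6044..0.6160 ztop 0.0699
scene 658 y ends 0.10818714021009712 0.26882401582015536
 y 0.11 0.13 6 x 0.6059..0.6428 ztop 0.0699
 y 0.13 0.15 47 x 0.5929..0.6248 ztop 0.0774
 y 0.2 0.222 152 x 0.5951..0.6281 ztop 0.0772
 y 0.225 0.243 104 x 0.5707..0.6469 ztop 0.0724
 y 0.248 0.27 60 x 0.6058..0.6192 ztop 0.0674
```

View pics/ez_scene.png

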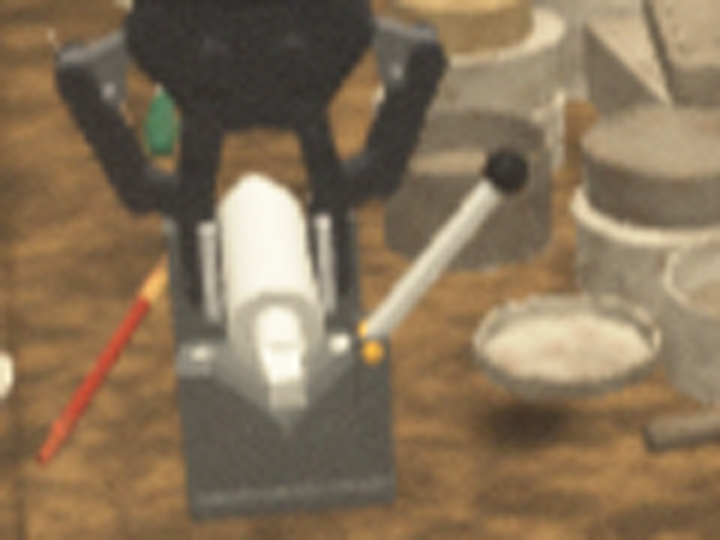

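View pics/ez_top.png

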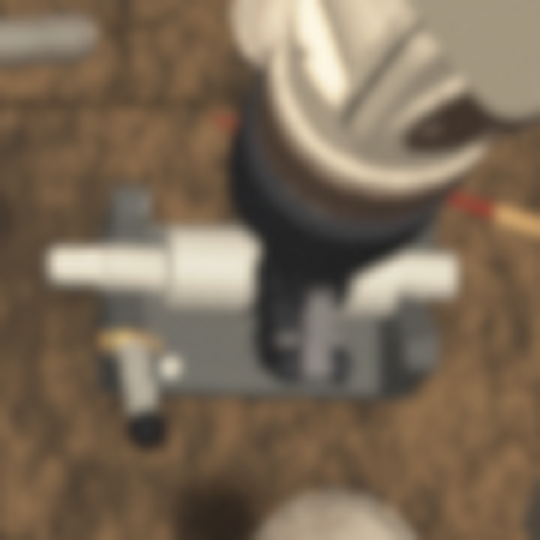

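The close-ups show the journals lined up over both grooves, and the barrel between the uprights with a gap at each end. I'm lowering it slowly.

>>> jog_arm --jaw '[1,1,1,1,1,1,1,1]' --linear '[[0,0.0005,0.002],[0,0.0005,0.004],[0,0.0005,0.006],[0,0.0005,0.008],[0,0.0005,0.0095],[0,0.0005,0.011],[0,0.0005,0.011],[0,0.0005,0.011]]' --delta_rot '[[0,0,0.3],[0,0,0.3],[0,0,0.3],[0,0,0.3],[0,0,0.3],[0,0,0.3],[0,0,0.3],[0,0,0.3]]'

```text
clock: 7.17
eef_pos: [0.611, 0.1769, 0.0574]
tool_rot: [1.0, -0.017, 0.002, -0.001]
ft_force: [-0.4, -0.2, -4.2]
grip_width: 0.0322
```

>>> jog_arm --jaw '[1,1,1,1,1,1,1,1]' --linear '[[0,0,0.0005],[0,0,0.001],[0,0,0.0015],[0,0,0.002],[0,0,0.002],[0,0,0.002],[0,0,0.002],[0,0,0.002]]' --delta_rot '[[0,0,0],[0,0,0],[0,0,0],[0,0,0],[0,0,0],[0,0,0],[0,0,0],[0,0,0]]'

```text
clock: 7.83
eef_pos: [0.6111, 0.1769, 0.0555]
tool_rot: [1.0, -0.017, 0.003, -0.001]
ft_force: [0.4, 0.9, -4.4]
grip_width: 0.0321
```

```bash
python3 -c "
from h import *
to([.6095,.176,.0515],-2)"
```

```text
t 7.83 pos [0.6111 0.1769 0.0555] w 0.0321 F [ 0.4  0.9 -4.4]
yaw now -1.96
 lin [-0.0016  0.001   0.004 ]
 rot [-0.13 -0.3   0.04]
```

>>> jog_arm --jaw '[1,1,1,1,1,1,1,1]' --linear '[[-0.0005,0,0.0005],[-0.0005,0,0.001],[-0.0005,0,0.0015],[-0.0005,0,0.002],[-0.0005,0,0.0025],[-0.0005,0,0.003],[-0.0005,0,0.003],[-0.0005,0,0.003]]' --delta_rot '[[0,0,0],[0,0,0],[0,0,0],[0,0,0],[0,0,0],[0,0,0],[0,0,0],[0,0,0]]'

```text
clock: 8.5
eef_pos: [0.6105, 0.1769, 0.0532]
tool_rot: [1.0, -0.017, 0.003, -0.001]
ft_force: [-3.8, -0.3, 2.4]
grip_width: 0.0326
```

>>> jog_arm --jaw '[1,1,1,1,1,1,1,1]' --linear '[[0,0,0.0003],[0,0,0.0006],[0,0,0.001],[0,0,0.001],[0,0,0.001],[0,0,0.001],[0,0,0.001],[0,0,0.001]]' --delta_rot '[[0,0,0],[0,0,0],[0,0,0],[0,0,0],[0,0,0],[0,0,0],[0,0,0],[0,0,0]]'

```text
clock: 9.17
eef_pos: [0.6106, 0.1769, 0.0531]
tool_rot: [1.0, -0.017, 0.003, -0.001]
ft_force: [-4.4, -1.2, 7.6]
grip_width: 0.0322
```

```bash
python3 -c "
from h import *
to([.6095,.176,.0515],-2)"
```

```text
t 9.17 pos [0.6106 0.1769 0.0531] w 0.0322 F [-4.4 -1.2  7.6]
yaw now -1.96
 lin [-0.001   0.001   0.0016]
 rot [-0.14 -0.34  0.04]
```

There is contact, and the side force shows the roll sitting slightly too far toward +x. I'll ease it toward −x and look again.

>>> jog_arm --jaw '[1,1,1,1,1,1,1,1]' --linear '[[-0.0004,0,0],[-0.0008,0,0],[-0.0012,0,0],[-0.0012,0,0],[-0.0012,0,0],[-0.0012,0,0],[-0.0012,0,0],[-0.0012,0,0]]' --delta_rot '[[0,0,0],[0,0,0],[0,0,0],[0,0,0],[0,0,0],[0,0,0],[0,0,0],[0,0,0]]'

```text
clock: 9.83
eef_pos: [0.6099, 0.1771, 0.0525]
tool_rot: [1.0, -0.017, 0.003, -0.001]
ft_force: [-2.6, -1.6, 6.6]
grip_width: 0.0323
```

```bash
python3 -c "
from h import *
to([.6095,.176,.0515],-2);snap('f')
for n in('top','scene'):
    D=np.load(f'pics/f_{n}.npz');P=cloud(n,D['d']);im=D['im'].astype(int);z=P[...,2]
    m=(D['d']>0)&(z>.03)&(z<.1)&(P[...,0]>.59)&(P[...,0]<.63)&(P[...,1]>.07)&(P[...,1]<.3)&(im.min(-1)>100)
    q=P[m];print(n,len(q),'y ends',q[:,1].min(),q[:,1].max())
    for y0,y1 in((.104,.11),(.13,.15),(.2,.222),(.225,.243),(.248,.27)):
        s=q[(q[:,1]>y0)&(q[:,1]<y1)]
        if len(s)>3: print(' y',y0,y1,len(s),'x %.4f..%.4f'%(s[:,0].min(),s[:,0].max()),'ztop %.4f'%np.percentile(s[:,2],90))
    r=(90,180,280,370) if n=='top' else (110,200,150,270)
    cv2.imwrite(f'pics/fz_{n}.png',cv2.resize(D['im'][r[0]:r[1],r[2]:r[3],::-1],None,fx=6,fy=6,interpolation=cv2.INTER_CUBIC))
"
```

```text
t 9.83 pos [0.6099 0.1771 0.0525] w 0.0323 F [-2.6 -1.6  6.6]
yaw now -1.96
 lin [-0.0004  0.0011  0.001 ]
 rot [-0.15 -0.38  0.04]
top 473 y ends 0.1064651414684678 0.2651242184526113
 y 0.104 0.11 13 x 0.5972..0.6107 ztop 0.0579
 y 0.13 0.15 54 x 0.5901..0.6051 ztop 0.0647
 y 0.2 0.222 133 x 0.5922..0.6243 ztop 0.0659
 y 0.225 0.243 67 x 0.6024..0.6262 ztop 0.0577
 y 0.248 0.27 43 x 0.6046..0.6177 ztop 0.0564
scene 555 y ends 0.10858486179087556 0.270170911180865
 y 0.13 0.15 45 x 0.5929..0.6234 ztop 0.0634
 y 0.2 0.222 132 x 0.5949..0.6282 ztop 0.0635
 y 0.225 0.243 63 x 0.5901..0.6294 ztop 0.0561
 y 0.248 0.27 55 x 0.6076..0.6210 ztop 0.0540
```

View pics/fz_scene.png

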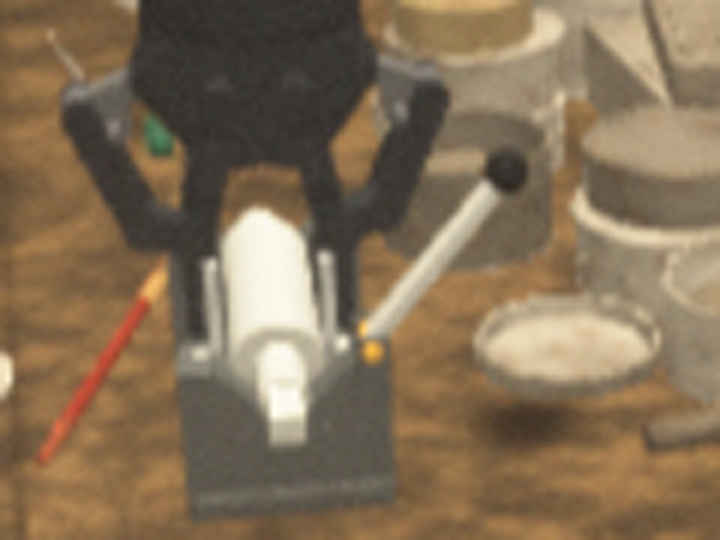

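The roll is deep in the grooves and level; its top is at about 65 mm, as a seated roll should be. It still leans slightly on the +x flank, so I'll ease it a bit more before releasing.

>>> jog_arm --jaw '[1,1,1,1,1,1,1,1]' --linear '[[-0.0004,0,0],[-0.0008,0,0],[-0.001,0,0],[-0.001,0,0],[-0.001,0,0],[-0.001,0,0],[-0.001,0,0],[-0.001,0,0]]' --delta_rot '[[0,0,0],[0,0,0],[0,0,0],[0,0,0],[0,0,0],[0,0,0],[0,0,0],[0,0,0]]'

```text
clock: 10.6
eef_pos: [0.6092, 0.1772, 0.0519]
tool_rot: [1.0, -0.017, 0.003, -0.001]
ft_force: [1.9, 0.7, 4.9]
grip_width: 0.0324
```

```bash
python3 -c "
from h import *
to([.6095,.176,.0515],-2)"
```

```text
t 10.6 pos [0.6092 0.1772 0.0519] w 0.0324 F [1.9 0.7 4.9]
yaw now -1.95
 lin [0.0004 0.0012 0.0004]
 rot [-0.16 -0.39  0.05]
```

Both flanks are now carrying load: the side force has reversed and there is about 10 N net downward. Releasing.

>>> jog_arm --jaw '[0.6,0.57,0.54,0.5,0.46,0.42,0.38,0.35]' --linear '[[0,0,0],[0,0,0],[0,0,0],[0,0,0],[0,0,0],[0,0,0],[0,0,0],[0,0,0]]' --delta_rot '[[0,0,0],[0,0,0],[0,0,0],[0,0,0],[0,0,0],[0,0,0],[0,0,0],[0,0,0]]'

```text
clock: 11.27
eef_pos: [0.6083, 0.177, 0.0514]
tool_rot: [1.0, -0.017, 0.002, -0.001]
ft_force: [0.4, -0.5, -0.7]
grip_width: 0.0552
```

>>> jog_arm --jaw '[0.3,0.3,0.3,0.3,0.3,0.3,0.3,0.3]' --linear '[[0,0,0],[0,0,0],[0,0,0],[0,0,0],[0,0,0],[0,0,0],[0,0,0],[0,0,0]]' --delta_rot '[[0,0,0],[0,0,0],[0,0,0],[0,0,0],[0,0,0],[0,0,0],[0,0,0],[0,0,0]]'

```text
clock: 11.93
eef_pos: [0.6084, 0.177, 0.0515]
tool_rot: [1.0, -0.017, 0.003, -0.001]
ft_force: [-1.5, -0.4, 0.1]
grip_width: 0.0597
```

>>> jog_arm --jaw '[0.3,0.3,0.3,0.3,0.3,0.3,0.3,0.3]' --linear '[[0,0,-0.01],[0,0,-0.03],[0,0,-0.05],[0,0,-0.07],[0,0,-0.09],[0,0,-0.11],[0,0,-0.125],[0,0,-0.13]]' --delta_rot '[[0,0,0],[0,0,0],[0,0,0],[0,0,0],[0,0,0],[0,0,0],[0,0,0],[0,0,0]]'

```text
clock: 12.6
eef_pos: [0.6092, 0.1772, 0.1857]
tool_rot: [1.0, -0.017, 0.006, -0.002]
ft_force: [-0.8, 0.4, 0.4]
grip_width: 0.06
```

```bash
cat > chk.py <<'E'
from h import *
import sys
t=sys.argv[1]; snap(t)
for n in('top','scene'):
    D=np.load(f'pics/{t}_{n}.npz');P=cloud(n,D['d']);im=D['im'].astype(int);z=P[...,2]
    m=(D['d']>0)&(z>.03)&(z<.1)&(P[...,0]>.585)&(P[...,0]<.635)&(P[...,1]>.07)&(P[...,1]<.3)&(im.min(-1)>100)
    q=P[m];print(n,len(q),'y ends',q[:,1].min(),q[:,1].max())
    for y0,y1 in((.1,.11),(.13,.15),(.2,.222),(.225,.243),(.248,.27)):
        s=q[(q[:,1]>y0)&(q[:,1]<y1)]
        if len(s)>3: print(' y',y0,y1,len(s),'x %.4f..%.4f'%(s[:,0].min(),s[:,0].max()),'ztop %.4f'%np.percentile(s[:,2],90))
    bl=(D['d']>0)&(z>.05)&(z<.16)&(P[...,0]>.5)&(P[...,0]<.69)&(abs(P[...,1]-.239)<.018)&(im.max(-1)<75); q=P[bl]
    if len(q): print(' ball',len(q),np.median(q,0),q[:,2].max())
    r=(90,180,280,370) if n=='top' else (80,200,140,280)
    cv2.imwrite(f'pics/{t}z_{n}.png',cv2.resize(D['im'][r[0]:r[1],r[2]:r[3],::-1],None,fx=5,fy=5,interpolation=cv2.INTER_CUBIC))
to([.6095,.176,.0515],-2)
E
python3 chk.py g
```

```text
top 522 y ends 0.105954077062833 0.2649394835615196
 y 0.1 0.11 9 x 0.5972..0.6077 ztop 0.0576
 y 0.13 0.15 15 x 0.5893..0.5917 ztop 0.0565
 y 0.2 0.222 133 x 0.5923..0.6243 ztop 0.0655
 y 0.225 0.243 61 x 0.6006..0.6222 ztop 0.0579
 y 0.248 0.27 44 x 0.6040..0.6151 ztop 0.0557
 ball 35 [0.5305018  0.23686531 0.12729204] 0.13361018681461334
scene 562 y ends 0.104822794330649 0.26914632167002783
 y 0.1 0.11 5 x 0.6019..0.6133 ztop 0.0536
 y 0.13 0.15 48 x 0.5925..0.6249 ztop 0.0630
 y 0.2 0.222 131 x 0.5940..0.6278 ztop 0.0625
 y 0.225 0.243 80 x 0.5871..0.6350 ztop 0.0554
 y 0.248 0.27 61 x 0.6065..0.6185 ztop 0.0527
 ball 30 [0.53379757 0.24175428 0.1228155 ] 0.12765956628651987
t 12.7 pos [0.6085 0.177  0.1834] w 0.0595 F [-0.   0.7 -0.5]
yaw now -1.96
 lin [-1.000e-04  1.400e-03  1.319e-01]
 rot [-0.19 -0.49  0.04]
```

View pics/gz_scene.png

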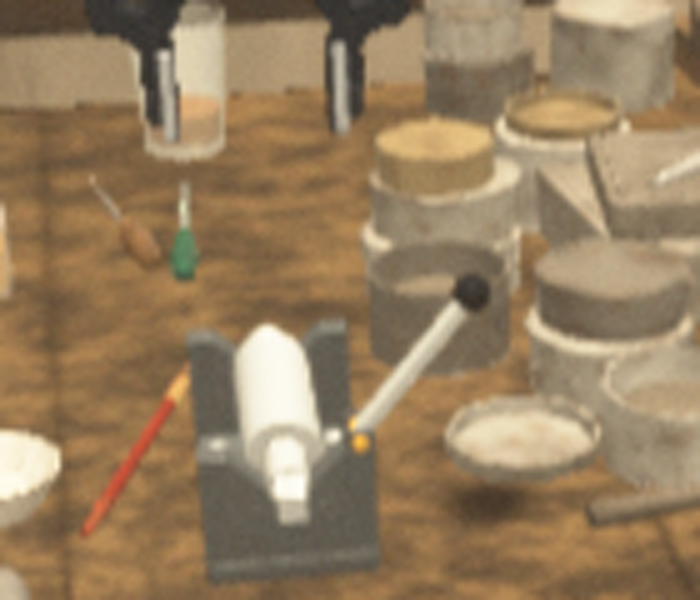

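The roll is released and seated level: axis about 48 mm high, middle at y≈0.1755. The keeper ball is at about (0.531, 0.238, 0.121) m, which puts the joint near 2.27 rad and fits the geometry. I'm bringing the closed gripper round to the −x side of the ball.

>>> jog_arm --jaw '[0.5,0.8,1,1,1,1,1,1]' --linear '[[0,0,-0.02],[0,0,-0.045],[-0.02,-0.01,-0.055],[-0.045,-0.022,-0.055],[-0.07,-0.034,-0.055],[-0.095,-0.047,-0.055],[-0.113,-0.056,-0.055],[-0.119,-0.056,-0.055]]' --delta_rot '[[0,0.3,0],[0,0.3,0],[0,0.3,0],[0,0.3,0],[0,0.3,0],[0,0.3,0],[0,0.3,0],[0,0.3,0]]'

```text
clock: 13.37
eef_pos: [0.4872, 0.2377, 0.2347]
tool_rot: [1.0, -0.016, 0.003, -0.001]
ft_force: [-0.2, -0.2, 0.2]
grip_width: 0.0
```

>>> jog_arm --jaw '[1,1,1,1,1,1,1,1]' --linear '[[0,0,0],[0,0,0],[0,0,0],[0,0,0],[0,0,0],[0,0,0],[0,0,0],[0,0,0]]' --delta_rot '[[0,0,0],[0,0,0],[0,0,0],[0,0,0],[0,0,0],[0,0,0],[0,0,0],[0,0,0]]'

```text
clock: 14.03
eef_pos: [0.4906, 0.2364, 0.2359]
tool_rot: [1.0, -0.017, 0.005, -0.001]
ft_force: [0.3, -0.8, 0.3]
grip_width: -0.0002
```

```bash
python3 chk.py i | tail -4; python3 -c "
from h import *
to([.490,.237,.132],-2)"
```

```text
t 14.13 pos [0.4905 0.2366 0.2359] w -0.0 F [0.4 0.2 0.6]
yaw now -1.97
 lin [0.1191 0.0569 0.1856]
 rot [-0.13 -0.59  0.03]
t 14.13 pos [0.4905 0.2366 0.2359] w -0.0 F [0.4 0.2 0.6]
yaw now -1.97
 lin [-0.0016 -0.0002  0.1039]
 rot [-0.13 -0.59  0.03]
```

View pics/i_scene.png

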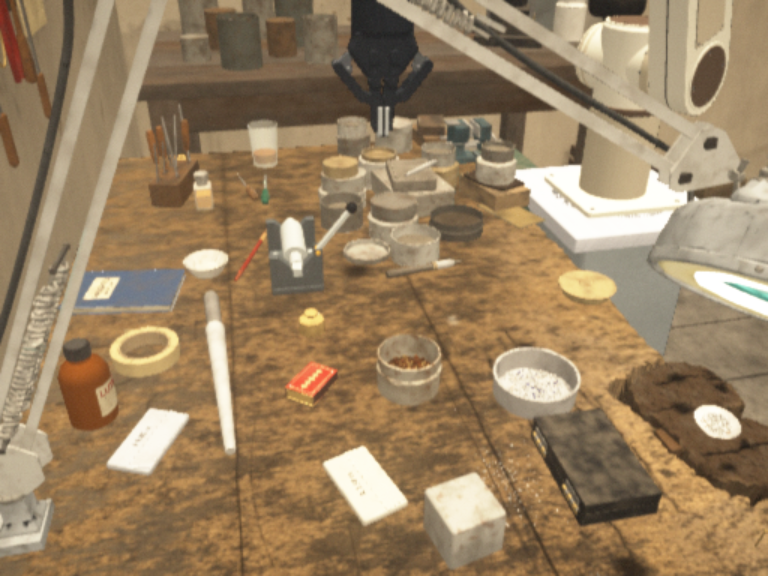

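The scene shows the fingers closed at about (383,125), behind the keeper ball at (350,208), and the roll still seated. I'm lowering to beside the ball.

>>> jog_arm --jaw '[1,1,1,1,1,1,1,1]' --linear '[[0,0,0.015],[0,0,0.035],[0,0,0.055],[0,0,0.075],[0,0,0.09],[0,0,0.1],[0,0,0.105],[0,0,0.105]]' --delta_rot '[[0,0.5,0],[0,0.5,0],[0,0.5,0],[0,0.5,0],[0,0.5,0],[0,0.5,0],[0,0.5,0],[0,0.5,0]]'

```text
clock: 14.8
eef_pos: [0.491, 0.2366, 0.1301]
tool_rot: [1.0, -0.017, 0.009, -0.001]
ft_force: [-0.4, -0.1, -0.2]
grip_width: -0.0001
```

>>> jog_arm --jaw '[1,1,1,1,1,1,1,1]' --linear '[[0.005,0,0],[0.01,0,0],[0.016,0,0],[0.022,0,0],[0.028,0,-0.001],[0.034,0,-0.002],[0.04,0,-0.003],[0.046,0,-0.004]]' --delta_rot '[[0,0,0],[0,0,0],[0,0,0],[0,0,0],[0,0,0],[0,0,0],[0,0,0],[0,0,0]]'

```text
clock: 15.47
eef_pos: [0.5318, 0.2362, 0.1432]
tool_rot: [1.0, -0.016, 0.005, -0.003]
ft_force: [-31.6, -4.9, 56.4]
grip_width: -0.0001
```

```bash
python3 chk.py j
```

```text
top 41 y ends 0.23847783742260842 0.2650623593910567
 y 0.248 0.27 39 x 0.6043..0.6151 ztop 0.0561
 ball 3 [0.52246109 0.24322999 0.14604886] 0.157053421953112
scene 560 y ends 0.10918641248300187 0.26953192167560147
 y 0.13 0.15 50 x 0.5925..0.6251 ztop 0.0635
 y 0.2 0.222 136 x 0.5943..0.6276 ztop 0.0626
 y 0.225 0.243 73 x 0.5874..0.6347 ztop 0.0558
 y 0.248 0.27 60 x 0.6049..0.6185 ztop 0.0525
 ball 93 [0.54456854 0.24318496 0.14044482] 0.15994557606671111
t 15.57 pos [0.5364 0.2361 0.1456] w 0.0002 F [-21.6  -6.2  47.6]
yaw now -1.91
 lin [0.073  0.0583 0.0953]
 rot [-0.37 -1.24  0.1 ]
```

View pics/jz_scene.png

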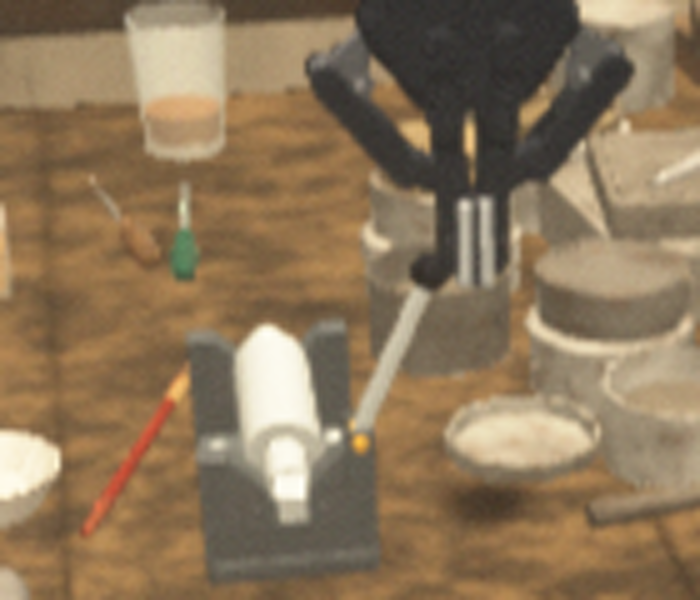

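The push swung the keeper to about 1.9 rad, but the fingertip has ridden up on the ball and is loading it along the bar (about 50 N upward). I'll unload, back off, and push from lower down along the ball's arc.

>>> jog_arm --jaw '[1,1,1,1,1,1,1,1]' --linear '[[-0.003,0,-0.006],[-0.006,0,-0.011],[-0.012,0,-0.011],[-0.02,0,-0.011],[-0.025,0,-0.011],[-0.025,0,-0.006],[-0.025,0,0],[-0.025,0,0]]' --delta_rot '[[0,0,0],[0,0,0],[0,0,0],[0,0,0],[0,0,0],[0,0,0],[0,0,0],[0,0,0]]'

```text
clock: 16.23
eef_pos: [0.5114, 0.2357, 0.1331]
tool_rot: [1.0, -0.017, 0.008, -0.0]
ft_force: [-0.5, 0.8, 0.2]
grip_width: 0.0003
```

```bash
python3 chk.py k|grep -v y
```

```text
ball 125 [0.52361312 0.24348159 0.1396448 ] 0.15997140972501278
t 16.33 pos [0.5121 0.2359 0.1342] w 0.0002 F [ 0.2 -0.3 -0. ]
 lin [0.098  0.0566 0.0844]
 rot [-0.07 -1.    0.03]
```

View pics/kz_scene.png

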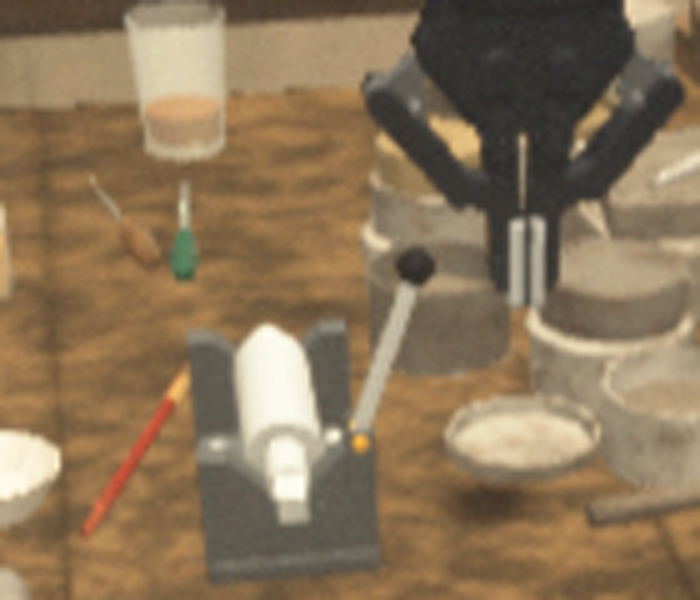

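The force is back to zero and the keeper held at about 1.85 rad. Pushing again from lower down.

>>> jog_arm --jaw '[1,1,1,1,1,1,1,1]' --linear '[[0.006,0,0.003],[0.012,0,0.003],[0.018,0,0.002],[0.023,0,0.002],[0.028,0,0.001],[0.033,0,0],[0.038,0,0],[0.042,0,0]]' --delta_rot '[[0,0,0],[0,0,0],[0,0,0],[0,0,0],[0,0,0],[0,0,0],[0,0,0],[0,0,0]]'

```text
clock: 17.0
eef_pos: [0.5551, 0.2347, 0.1364]
tool_rot: [1.0, -0.017, 0.01, -0.001]
ft_force: [-0.7, 0.8, 0.4]
grip_width: 0.0002
```

```bash
python3 chk.py l|grep -v y
```

```text
ball 14 [0.56077519 0.24263735 0.09560316] 0.15978677543741548
 ball 97 [0.56702421 0.241884   0.14184309] 0.15997520531489529
t 17.1 pos [0.5553 0.2346 0.1362] w -0.0003 F [ 0.1  0.1 -0.4]
 lin [0.0545 0.0569 0.0857]
 rot [-0.14 -1.15  0.01]
```

View pics/lz_scene.png

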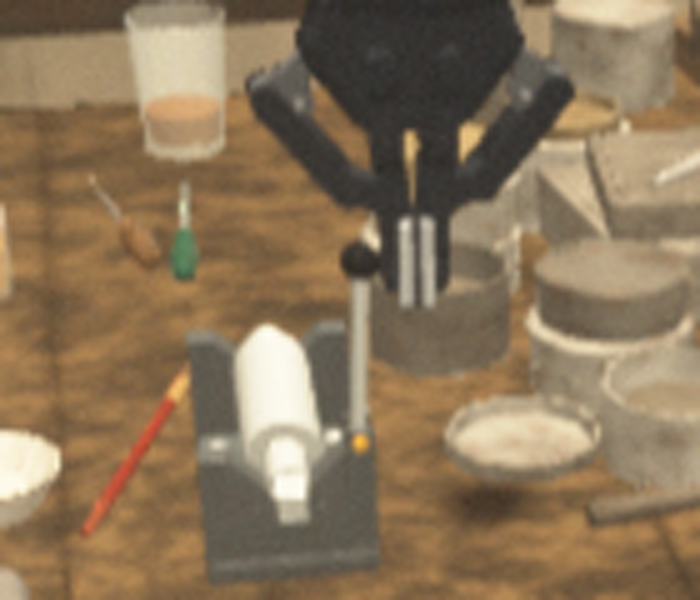

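The keeper is now upright, with the ball at about (360,258) in the crop. I'll keep pushing.

>>> jog_arm --jaw '[1,1,1,1,1,1,1,1]' --linear '[[0.006,-0.002,0],[0.012,-0.002,0.001],[0.018,-0.002,0.002],[0.024,-0.002,0.004],[0.03,-0.002,0.006],[0.036,-0.002,0.008],[0.042,-0.002,0.01],[0.048,-0.002,0.012]]' --delta_rot '[[0,0,0],[0,0,0],[0,0,0],[0,0,0],[0,0,0],[0,0,0],[0,0,0],[0,0,0]]'

```text
clock: 17.77
eef_pos: [0.6029, 0.2349, 0.1245]
tool_rot: [1.0, -0.017, 0.009, -0.001]
ft_force: [-1.0, 0.3, -0.2]
grip_width: -0.0003
```

```bash
python3 chk.py m|grep -v y
```

```text
ball 13 [0.58435738 0.24190036 0.12732331] 0.15982000001036067
 ball 246 [0.61185335 0.2443186  0.15187993] 0.15999812200035207
t 17.87 pos [0.6035 0.2348 0.1243] w 0.0001 F [-0.1 -1.  -0.3]
 lin [0.0067 0.0587 0.0729]
 rot [-0.11 -1.09  0.01]
```

View pics/mz_scene.png

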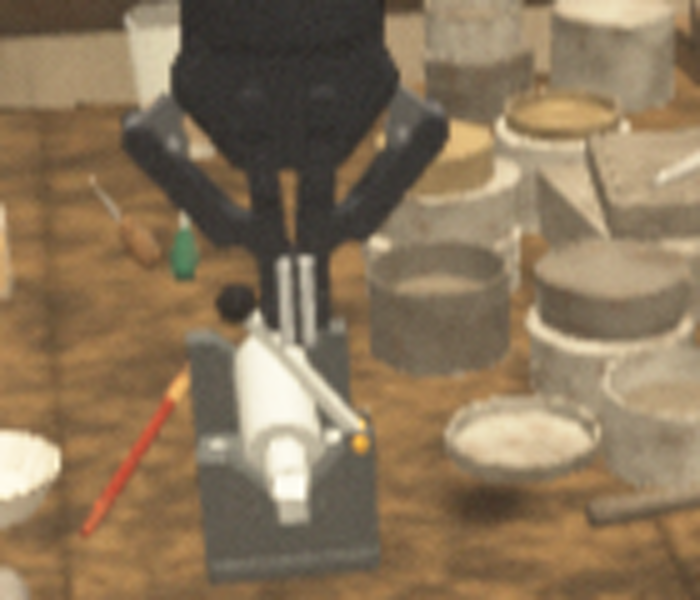

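The keeper is at about 0.85 rad, with the ball at (236,300) in the crop. Next I'll press the bar down with the fingertips, force checked.

>>> jog_arm --jaw '[1,1,1,1,1,1,1,1]' --linear '[[0.003,-0.001,0.005],[0.006,-0.0015,0.01],[0.009,-0.0015,0.015],[0.012,-0.0015,0.02],[0.012,-0.0015,0.025],[0.012,-0.0015,0.03],[0.012,-0.0015,0.034],[0.012,-0.0015,0.036]]' --delta_rot '[[0,0,0],[0,0,0],[0,0,0],[0,0,0],[0,0,0],[0,0,0],[0,0,0],[0,0,0]]'

```text
clock: 18.53
eef_pos: [0.6149, 0.2361, 0.0884]
tool_rot: [1.0, -0.017, 0.009, -0.001]
ft_force: [0.4, 0.2, 0.9]
grip_width: -0.0004
```

>>> jog_arm --jaw '[1,1,1,1,1,1,1,1]' --linear '[[0,0,0.0005],[0,0,0.001],[0,0,0.0015],[0,0,0.002],[0,0,0.0025],[0,0,0.003],[0,0,0.003],[0,0,0.003]]' --delta_rot '[[0,0,0],[0,0,0],[0,0,0],[0,0,0],[0,0,0],[0,0,0],[0,0,0],[0,0,0]]'

```text
clock: 19.2
eef_pos: [0.6154, 0.2362, 0.0864]
tool_rot: [1.0, -0.017, 0.01, -0.001]
ft_force: [-0.1, 0.4, 0.7]
grip_width: -0.0
```

```bash
python3 chk.py n|grep -v ya
```

```text
top 514 y ends 0.12455894920559629 0.2650464568833633
 y 0.13 0.15 108 x 0.5897..0.6207 ztop 0.0650
 y 0.2 0.222 57 x 0.5918..0.6193 ztop 0.0654
 y 0.248 0.27 43 x 0.6037..0.6148 ztop 0.0555
 ball 43 [0.58549952 0.24555111 0.13035161] 0.1590741162518694
scene 395 y ends 0.10841967479514614 0.2694396838017916
 y 0.2 0.222 32 x 0.5949..0.6277 ztop 0.0569
 y 0.225 0.243 160 x 0.5858..0.6349 ztop 0.0674
 y 0.248 0.27 93 x 0.6045..0.6233 ztop 0.0912
 ball 876 [0.61888784 0.24852102 0.13529226] 0.15999790342614068
t 19.3 pos [0.6154 0.2363 0.0864] w -0.0 F [-0.  -0.2  0.3]
 lin [-0.0046  0.0605  0.0347]
 rot [-0.13 -1.1   0.04]
```

View pics/nz_scene.png

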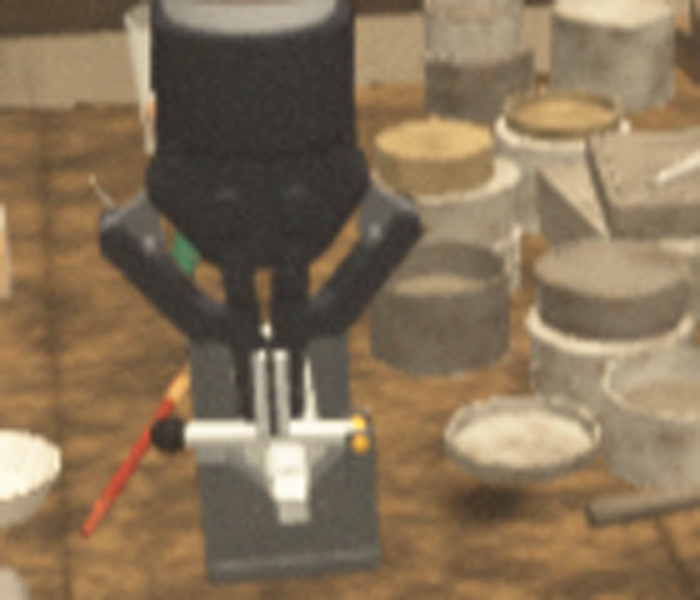

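The bar is nearly level, with the ball at (167,435) in the crop. I'll press the last few millimetres to the stop.

>>> jog_arm --jaw '[1,1,1,1,1,1,1,1]' --linear '[[0,0,0.0005],[0,0,0.001],[0,0,0.0015],[0,0,0.002],[0,0,0.0025],[0,0,0.003],[0,0,0.003],[0,0,0.003]]' --delta_rot '[[0,0,0],[0,0,0],[0,0,0],[0,0,0],[0,0,0],[0,0,0],[0,0,0],[0,0,0]]'

```text
clock: 19.97
eef_pos: [0.6156, 0.2363, 0.0834]
tool_rot: [1.0, -0.017, 0.01, -0.001]
ft_force: [0.6, -0.4, 0.1]
grip_width: -0.0002
```

>>> jog_arm --jaw '[1,1,1,1,1,1,1,1]' --linear '[[0,0,0.0003],[0,0,0.0006],[0,0,0.001],[0,0,0.001],[0,0,0.001],[0,0,0.001],[0,0,0.001],[0,0,0.001]]' --delta_rot '[[0,0,0],[0,0,0],[0,0,0],[0,0,0],[0,0,0],[0,0,0],[0,0,0],[0,0,0]]'

```text
clock: 20.63
eef_pos: [0.6156, 0.2363, 0.0831]
tool_rot: [1.0, -0.017, 0.01, -0.001]
ft_force: [-2.1, -0.6, 4.8]
grip_width: 0.0001
```

Contact with the hard stop came at TCP z≈0.083 (tip about 66 mm, the bar's top when closed). I'm lifting straight up and checking.

>>> jog_arm --jaw '[1,1,1,1,1,1,1,1]' --linear '[[0,0,-0.005],[0,0,-0.02],[0,0,-0.04],[0,0,-0.06],[0,0,-0.085],[0,0,-0.11],[0,0,-0.13],[0,0,-0.14]]' --delta_rot '[[0,0,0],[0,0,0],[0,0,0],[0,0,0],[0,0,0],[0,0,0],[0,0,0],[0,0,0]]'

```text
clock: 21.3
eef_pos: [0.6136, 0.2364, 0.2254]
tool_rot: [1.0, -0.017, 0.011, -0.002]
ft_force: [0.8, 0.1, 0.9]
grip_width: 0.0001
```

>>> jog_arm --jaw '[1,1,1,1,1,1,1,1]' --linear '[[-0.03,0,0],[-0.06,0,0],[-0.09,0,0],[-0.12,0,0],[-0.15,0,0],[-0.17,0,0],[-0.18,0,0],[-0.18,0,0]]' --delta_rot '[[0,0,0],[0,0,0],[0,0,0],[0,0,0],[0,0,0],[0,0,0],[0,0,0],[0,0,0]]'

```text
clock: 21.97
eef_pos: [0.4309, 0.242, 0.2185]
tool_rot: [1.0, -0.016, 0.009, -0.001]
ft_force: [-0.7, 0.4, -0.9]
grip_width: 0.0004
```

```bash
python3 chk.py o; python3 - <<'E'
from h import *
# keeper bar slope, scene: bright points at keeper y above .056
for n in('top','scene'):
    D=np.load(f'pics/o_{n}.npz');P=cloud(n,D['d']);z=P[...,2]
    m=(D['d']>0)&(z>.055)&(z<.09)&(P[...,0]>.62)&(P[...,0]<.67)&(abs(P[...,1]-.24)<.015)
    q=P[m]
    for a in (.62,.63,.64,.65,.66):
        s=q[(q[:,0]>=a)&(q[:,0]<a+.01)]
        if len(s): print(n,a,len(s),s[:,2].max().round(4),np.median(s[:,2]).round(4))
A=np.load('pics/a_scene.npz')['im'];B=np.load('pics/o_scene.npz')['im']
d=cv2.absdiff(A,B).max(-1)
for nm,(u,v) in dict(tin=(272,245),weight=(207,212),box=(208,255),vise=(280,179)).items(): print(nm,np.mean(d[v-12:v+12,u-18:u+18]>40))
E
```

```text
top 118 y ends 0.2255735203413208 0.2649727500681457
 y 0.225 0.243 58 x 0.6011..0.6346 ztop 0.0678
 y 0.248 0.27 41 x 0.6040..0.6155 ztop 0.0556
 ball 20 [0.65582774 0.23212271 0.0695268 ] 0.07273633684330527
scene 585 y ends 0.10525735631549138 0.26948399805295353
 y 0.13 0.15 51 x 0.5925..0.6250 ztop 0.0628
 y 0.2 0.222 86 x 0.5953..0.6265 ztop 0.0632
 y 0.225 0.243 171 x 0.5855..0.6346 ztop 0.0645
 y 0.248 0.27 65 x 0.6045..0.6186 ztop 0.0529
 ball 24 [0.65889268 0.23853966 0.06404351] 0.06903370673560588
t 22.07 pos [0.4337 0.2424 0.2189] w 0.0001 F [-0.   0.1 -0.3]
yaw now -1.94
 lin [0.1746 0.0608 0.1708]
 rot [-0.14 -1.15  0.06]
top 0.62 16 0.0704 0.0666
top 0.63 25 0.0688 0.0651
top 0.64 23 0.0703 0.0658
top 0.65 26 0.0727 0.0691
top 0.66 1 0.0653 0.0653
scene 0.62 21 0.0656 0.063
scene 0.63 30 0.0649 0.0617
scene 0.64 31 0.0646 0.0618
scene 0.65 33 0.0695 0.0641
scene 0.66 17 0.069 0.0641
tin 0.0
weight 0.0
box 0.0
vise 0.0
```

View pics/oz_scene.png

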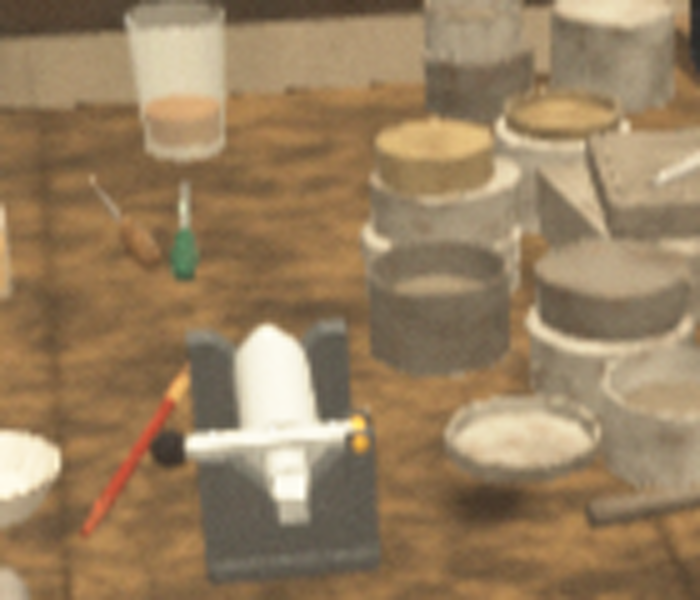

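View pics/o_scene.png

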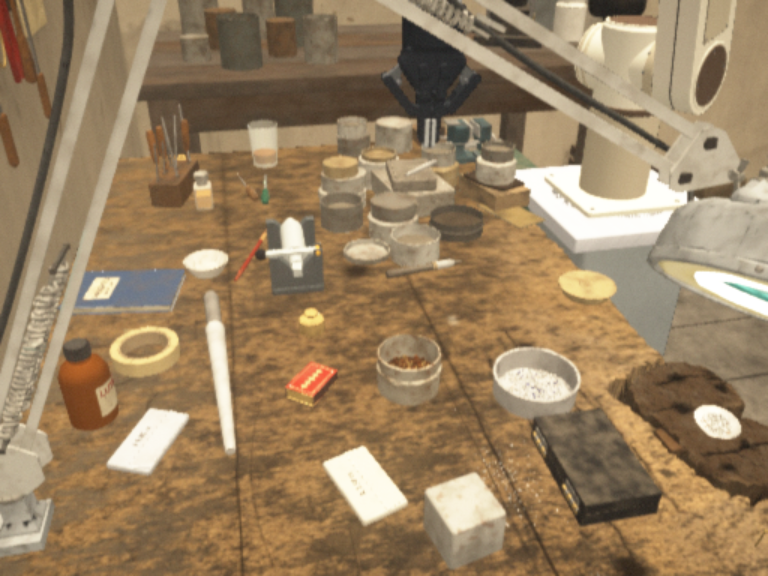

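The keeper is level on its stop, with the ball top at about 71 mm (centre 63 mm). The roll sits unchanged, and the image difference at each of the four bystanders is zero. Handing in.

```bash
python3 -c "
from workcell import bot
print(bot.job_done(),bot.get_obs()['clock'])"
```

```text
the job is handed in; nothing more can be done
the job is handed in; nothing more can be done
```

The roll is in the V-rest with its squared drive end on the keeper's side, and the keeper is folded down to its stop. I handed the job in at about 22 s; no verdict was reported.

**How it went:**
- I gripped the roll across the barrel, turned it about 113° and lowered it until the force readings showed both groove flanks carrying it, then let go.
- I pushed the keeper over with the closed fingertips and pressed it down until it met the stop.

**Last checks:**
- **Roll:** it is level, with its axis about 48 mm above the bench. Its middle is about 1 mm or less from the seat point along the grooves, and it did not move while the keeper was closed.
- **Keeper:** the bar is level and the ball's centre is at about 63 mm, as it should be when closed.
- **Bystanders:** before and after pictures show no change at the tin, weight, pin vise or matchbox.

**What disagreed or went wrong:**
- The first push on the keeper jammed the fingertip on the ball, with wrist force of about 65 N against the 120 N limit. I backed off and pushed again from lower down without trouble.
- The two cameras differ by 2–3 mm, within their calibration error. I set the final position across the grooves by contact force instead.

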